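# Bring an interlocked air valve bank into service by feel

## Robot

A 6-joint arm with a two-finger parallel gripper is mounted at the origin on a cart in front of the work surface, level with it; the furniture and walls round the work are solid. World frame = base frame: x ahead of the robot, y to its left, z up, the work surface at z = 0. Lengths are in m, angles in rad, forces in N, time in s.
With the tool pointing down it reaches from about 0.25 to 0.725 m from the base axis. Payload 4 kg.
Tool frame: the origin (TCP) lies midway between the tips of the shut fingers; the grasp point (between the pads) lies 19 mm behind it; z points along the fingers, y is the line along which they close (so a half turn about z gives the same grasp; the last joint's range is limited). The gripper opens to 85 mm and grips with 20 to 120 N. Pads are 22 mm wide; open, the fingers measure 114 mm over their backs; the gripper's body (76 mm by 85 mm) begins 54 mm behind the grasp point. The pads swing forward as they close: fully open they stand 13 mm farther back than shut.
Start: joints at [-1.284, 0.241, 0.005, 1.335, 0, 1.571], TCP at [0.141, -0.48, 0.231] pointing down, gripper open.
Joint ranges: [-2.72, 2.72], [-1.05, 1.87], [-1.09, 1.28], [-1.99, 2.15], [-1.42, 1.44], [-3.14, 3.14]. Speed limits (rad/s): [2.79, 2.79, 3.14, 3.14, 3.14, 3.14].

## Interface

Orientations are given as a unit quaternion [w, x, y, z].
In Python, from bench import arm gives the robot as it stands. The module is installed in compiled form; this text tells all that it offers.
- The arm moves only by the tool move_arm, never from a script. Its argument "increments" is a list of rows, each an object of numbers: "tx", "ty", "tz": the shift along the tool's x, y, z in mm; "ax", "ay", "az": the turn, a rotation vector about the tool's x, y, z in rad. In form: [{"tx": .., "ty": .., "tz": .., "ax": .., "ay": .., "az": ..}, ...]. A call has exactly 10 rows; each row is the pose to reach, as a shift and turn from the pose commanded when the call began, along the tool's axes at that moment; what a row does not reach only later rows make up. A row lasts 1/10 s, in which the tool goes at most 50 mm and 8.59 degrees, less where a joint would pass 70% of its speed; a pose out of reach is approached as far as the arm can. A call with a gripper value outside its range is refused whole. "gripper" is the gripper's target within -1 to 1 (fully open at 1, half-way at 0, shut at -1), set as the call begins (left out, the last holds). The fingers move at their own pace and stop on an object; the grip force is fixed at half the most. Time passes only in rows, so rows that repeat a pose let the fingers close, or fill a call up. It gives the time, the measured TCP pose, the force, the opening and the grip force at its end, in the units of the state.
- arm.get_state(): the state, without advancing time (a new reading comes with each control period).
- arm.grab_frame(name): name is "side" or "top" or "wrist"; returns (picture, depth): 384x512x3 uint8, blue, green, red; 384x512 float32, m along the optical axis (not along the pixel's ray), 0 where there is no reading.
- arm.camera_params(name): a dict with "mtx" (3x3 intrinsics, pixels), "R" (3x3) and "t" (3): a world point X has camera coordinates R X + t. Camera axes: x right, y down, z forward; pixel columns grow to the right and rows downward; lengths in m; the calibration is good to about 2 mm. A picture is of the moment at which its call begins: read the wrist's pose just before it. camera_params takes no time and is no camera call; for the wrist camera it gives the pose at the moment of the call.
- arm.close_job(): hands the job in; it is judged then, once.
The state is a dict: "time": time; "joint_pos": joint angles; "qvel": joint speeds; "effort": joint torques, N m; "tcp_pos": TCP position; "eef_rot": TCP orientation; "force": force on the tool from outside, world axes, zero at the start; "torque": the same for the moment, N m; "gripper_width": finger opening in m; "gripper_force": force on a finger pad.
Only numpy, scipy, OpenCV 4.12 (cv2) and the standard library are available. Lean on these libraries where they do the work, as an engineer would, in place of code of your own. Each camera call takes 0.05 s, during which the arm holds its last target. There are 200 camera calls.

## Task

Set the three-lever air valve bank to its running position: all three ball-ended levers thrown fully over, away from the robot, against their stops. The interlock under its cover frees the levers one after another (the supply only once the vent is shut, the load line only once the supply is fully open), but the valves can be built up in any sequence and look alike, so feel which lever is free. A lever that gives only a little and then stands firm is locked: leave it and try another, never pressing any lever or the bank with more than 25 N, and do not disturb the tools and things lying around.

Things in the scene. Friction and masses are not known exactly. Their poses are not given: they have to be found in the camera images.
- air_bank: Valve bank fixed to the table: grey cover 112 (its x) x 232 (its y) mm, 66 mm high, on a plate 134 x 300 x 6 mm; three ball-ended levers in slotted gates on top, brass ports on the far side, a round gauge (top at 106 mm) at the right end. Origin: centre of the underside. x: away from the robot, the way the levers are thrown; y: along the row, to the left; z up.
- lever_left (a joint): Left lever, rad. 0: leans 23 deg toward the robot; 0.8: against its stop, leaning 23 deg away (bank's +x). Pivot 45 mm up at the bank's x = 0, y = +70 mm. Free: moves with 1 to 3 N at the ball, stays where left. Locked: gives 0.1 rad (10 mm at the ball), then stands firm, as at the end stops (sprung handle: 1.2 N a mm more). Over 0.73 rad it frees the next; which is next is hidden and differs.
- lever_middle (a joint): The same for the middle lever, at the bank's y = 0.
- lever_right (a joint): The same for the right lever, at the bank's y = -70 mm.
- lever_left_knob (a point): Centre of the left lever's black ball, 28 mm across, 100 mm from the pivot: 137 mm above the table at either end of the swing, 145 mm midway, 78 mm from one end of its swing to the other. Below it a black collar 15 mm thick, then a steel stem 10 mm thick. The balls stand 70 mm apart.
- lever_middle_knob (a point): The same for the middle lever.
- lever_right_knob (a point): The same for the right lever.
- spanner_13: Bystander: steel combination spanner 161 mm long, lying left of the bank; origin under its middle.
- screwdriver: Bystander: screwdriver with an orange grip, 206 mm long, lying right of the bank.
- grease_tub: Bystander: white tub with blue lid, 60 mm across, 48 mm high, at the left.
- tape_roll: Bystander: roll of masking tape, 69 mm across, 23 mm high, at the left.
- dial_gauge: Bystander: dial indicator lying on its back, 108 x 57 x 21 mm, farther left.
- dust_brush: Bystander: flat brush 203 mm long, at the right.

How it is judged:
By the outcome, as a careful person would: the job done as asked, in the order asked, and still so for the second after the job is handed in, with the robot touching nothing.
It also fails if it takes over 61 s, if anything falls off the work surface, if the arm or the gripper's body presses on something with over 40 N, if the wrist force passes 120 N, or if a joint passes its speed limit or range.

## Working session

There is one attempt and no reset: what is moved stays moved. The work goes in short steps, Python scripts to look and compute and a tool call to move; the robot and the scene stay as the last step left them, time stands still between calls to the robot, and variables do not carry over. Pictures are saved under pics/ and viewed, at most 10 in all, crops included, and the job is handed in when it is done.

Besides the shell and the picture viewer there is one more tool, called by a JSON object that holds its "op" and its "data". move_arm: Moves the arm, as the interface text tells. Its arguments: {"type":"object","properties":{"increments":{"type":"array","items":{"type":"object","properties":{"tx":{"type":"number"},"ty":{"type":"number"},"tz":{"type":"number"},"ax":{"type":"number"},"ay":{"type":"number"},"az":{"type":"number"}}}},"gripper":{"type":"number"}},"required":["increments"]}

```bash
mkdir -p pics
python3 - <<'E'
from bench import arm
import cv2,numpy as np
s=arm.get_state();print({k:np.round(v,3).tolist() for k,v in s.items()})
for n in("top","side"):
    p=arm.camera_params(n);im,d=arm.grab_frame(n)
    cv2.imwrite(f"pics/{n}.png",im);np.savez(f"{n}.npz",im=im,d=d,**p);print(n,np.round(p["mtx"],1).tolist(),np.round(p["R"],3).tolist(),np.round(p["t"],3).tolist())
E
```

```text
{'time': 0.0, 'joint_pos': [-1.284, 0.241, 0.004, 1.335, -0.0, 1.571], 'qvel': [-0.002, 0.0, 0.001, -0.0, 0.003, -0.001], 'effort': [0.0, -37.232, 25.241, 0.017, 0.0, 0.0], 'tcp_pos': [0.141, -0.479, 0.23], 'eef_rot': [-0.001, 0.99, 0.143, -0.0], 'force': [-0.226, 0.317, 0.416], 'torque': [-0.012, 0.018, 0.007], 'gripper_force': 0.0, 'gripper_width': 0.086}
top [[484.1, 0.0, 248.2], [0.0, 484.1, 187.7], [0.0, 0.0, 1.0]] [[-0.021, -1.0, 0.003], [-0.988, 0.02, -0.152], [0.152, -0.006, -0.988]] [-0.061, 0.477, 1.558]
side [[476.2, 0.0, 254.7], [0.0, 476.2, 202.6], [0.0, 0.0, 1.0]] [[-0.998, -0.06, -0.005], [-0.023, 0.461, -0.887], [0.055, -0.885, -0.461]] [0.473, 0.144, 1.333]
```

View pics/top.png

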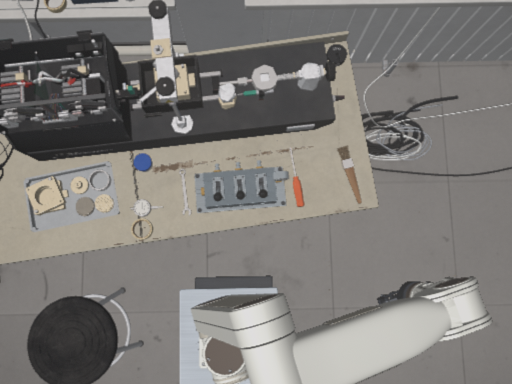

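View pics/side.png

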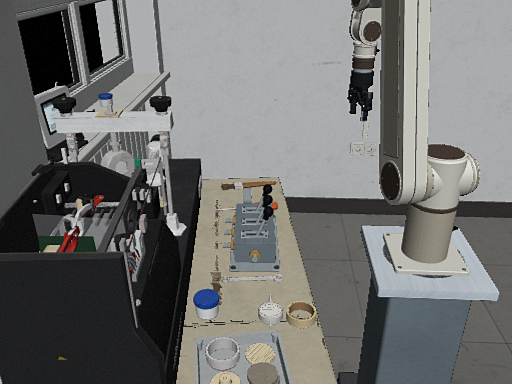

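Top view: the bank is centred near (240,188), with black balls at about (218,196), (240,195) and (263,193). The side view agrees. Next I'll measure the balls and the bank yaw.

Run:
```python
import numpy as np,cv2
z=np.load("top.npz");im,d,K,R,t=[z[k] for k in("im","d","mtx","R","t")]
v,u=np.mgrid[:384,:512];c=np.stack([(u-K[0,2])/K[0,0]*d,(v-K[1,2])/K[1,1]*d,d],-1)
W=(c-t)@R
roi=(u>185)&(u<300)&(v>160)&(v<220)&(d>0)
m=roi&(W[...,2]>.115)&(W[...,2]<.17)&(im.max(2)<90)
n,l,st,ce=cv2.connectedComponentsWithStats(m.astype(np.uint8))
for i in range(1,n):
    if st[i,4]>5:
        q=W[l==i];print(ce[i].round(1),st[i,4],q.mean(0).round(4),q[:,2].max().round(4),q.min(0).round(4),q.max(0).round(4))
        # ray through centroid at z=.137
        r=R.T@np.array([(ce[i][0]-K[0,2])/K[0,0],(ce[i][1]-K[1,2])/K[1,1],1]);o=-R.T@t;print(' ray@.137',(o+r*(.137-o[2])/r[2]).round(4))
m=roi&(abs(W[...,2]-.066)<.006);q=W[m][:,:2].astype(np.float32);print('cover',cv2.minAreaRect(q))
m=roi&(W[...,2]>.09)&(u>270);print('gauge',W[m].mean(0),m.sum())
m=(d>0)&(u>185)&(u<230)&(v>160)&(v<230);
cv2.imwrite("pics/crop.png",cv2.resize(im[140:230,130:310],None,fx=4.4,fy=4.4,interpolation=cv2.INTER_CUBIC))
```

```text
[262.9 193.2] 60 [ 0.4409 -0.1146  0.1458] 0.1591 [ 0.4294 -0.1273  0.1349] [ 0.4547 -0.1027  0.1591]
 ray@.137 [ 0.4422 -0.1149  0.137 ]
[240.2 194.4] 58 [ 0.4386 -0.0449  0.1474] 0.1565 [ 0.4275 -0.0567  0.1347] [ 0.454  -0.032   0.1565]
 ray@.137 [ 0.44   -0.0448  0.137 ]
[217.7 196.3] 57 [0.434  0.0236 0.148 ] 0.1577 [0.4224 0.0106 0.1352] [0.4487 0.0353 0.1577]
 ray@.137 [0.4355 0.0242 0.137 ]
cover ((0.47740817070007324, -0.05433723330497742), (0.11316089332103729, 0.2542070150375366), 3.760322093963623)
gauge [ 0.50546676 -0.17382521  0.1014382 ] 113
```

View pics/crop.png

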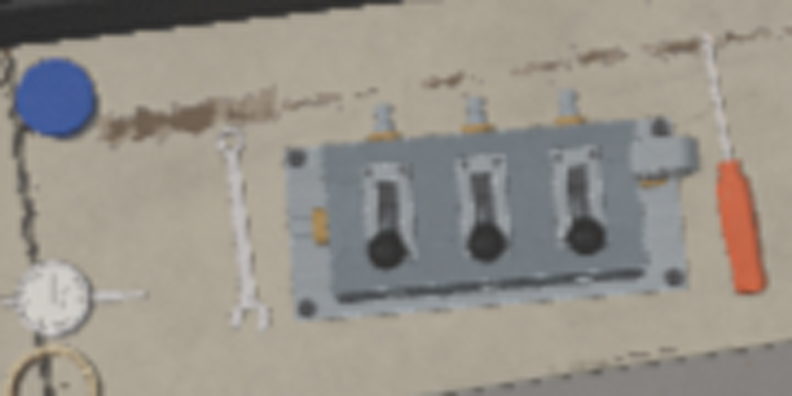

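The balls sit at (0.441,-0.115), (0.4387,-0.045) and (0.4355,0.024). They are 70 mm apart and at the right height, and the bank yaw is about +0.05 rad. I'll push with shut fingers, TCP about 0.127 high, starting with the middle lever.

{"op": "move_arm", "data": {"gripper": -1, "increments": [{"tx": 34,"ty": -34,"az": 0.03},{"tx": 69,"ty": -69,"az": 0.06},{"tx": 104,"ty": -104,"az": 0.09},{"tx": 139,"ty": -139,"az": 0.12},{"tx": 173,"ty": -174,"az": 0.15},{"tx": 208,"ty": -209,"az": 0.18},{"tx": 243,"ty": -244,"az": 0.2},{"tx": 277,"ty": -278,"az": 0.22},{"tx": 312,"ty": -313,"az": 0.237},{"tx": 347,"ty": -348,"az": 0.237}]}}

```text
invalid input
```

```bash
cat > st.py <<'E'
from bench import arm
import numpy as np
s=arm.get_state();w,x,y,z=s["eef_rot"]
from scipy.spatial.transform import Rotation as T
M=T.from_quat([x,y,z,w]).as_matrix()
print(round(s["time"],2),np.round(s["tcp_pos"],4),"yaw",round(np.arctan2(M[1,0],M[0,0]),4),"z",M[:,2].round(3),"F",np.round(s["force"],2),s["gripper_width"])
E
python3 st.py
```

```text
0.1 [ 0.1413 -0.479   0.2305] yaw 0.2868 z [-0.001  0.002 -1.   ] F [-0.42  0.93  0.03] 0.08539408705709066
```

{"op": "move_arm", "data": {"gripper": -1, "increments": [{"tx": 34,"ty": -34,"tz": 0,"ax": 0,"ay": 0,"az": 0.03},{"tx": 69,"ty": -69,"tz": 0,"ax": 0,"ay": 0,"az": 0.06},{"tx": 104,"ty": -104,"tz": 0,"ax": 0,"ay": 0,"az": 0.09},{"tx": 139,"ty": -139,"tz": 0,"ax": 0,"ay": 0,"az": 0.12},{"tx": 173,"ty": -174,"tz": 0,"ax": 0,"ay": 0,"az": 0.15},{"tx": 208,"ty": -209,"tz": 0,"ax": 0,"ay": 0,"az": 0.18},{"tx": 243,"ty": -244,"tz": 0,"ax": 0,"ay": 0,"az": 0.2},{"tx": 277,"ty": -278,"tz": 0,"ax": 0,"ay": 0,"az": 0.22},{"tx": 312,"ty": -313,"tz": 0,"ax": 0,"ay": 0,"az": 0.237},{"tx": 347,"ty": -348,"tz": 0,"ax": 0,"ay": 0,"az": 0.237}]}}

```text
time: 1.1
tcp_pos: [0.3761, -0.0457, 0.2313]
eef_rot: [0.0, 1.0, 0.025, 0.0]
force: [1.5, -0.1, 0.0]
gripper_width: -0.0002
gripper_force: 0.0
```

```bash
python3 st.py
```

```text
1.1 [ 0.3761 -0.0457  0.2313] yaw 0.0496 z [ 0. -0. -1.] F [ 1.49 -0.09  0.02] -0.00018978059599883006
```

{"op": "move_arm", "data": {"increments": [{"tx": 0,"ty": 0,"tz": 15,"ax": 0,"ay": 0,"az": 0},{"tx": 0,"ty": 0,"tz": 35,"ax": 0,"ay": 0,"az": 0},{"tx": 0,"ty": 0,"tz": 55,"ax": 0,"ay": 0,"az": 0},{"tx": 0,"ty": 0,"tz": 75,"ax": 0,"ay": 0,"az": 0},{"tx": 0,"ty": 0,"tz": 90,"ax": 0,"ay": 0,"az": 0},{"tx": 0,"ty": 0,"tz": 100,"ax": 0,"ay": 0,"az": 0},{"tx": 0,"ty": 0,"tz": 104,"ax": 0,"ay": 0,"az": 0},{"tx": 0,"ty": 0,"tz": 104,"ax": 0,"ay": 0,"az": 0},{"tx": 0,"ty": 0,"tz": 104,"ax": 0,"ay": 0,"az": 0},{"tx": 0,"ty": 0,"tz": 104,"ax": 0,"ay": 0,"az": 0}]}}

```text
time: 2.1
tcp_pos: [0.3765, -0.0477, 0.128]
eef_rot: [0.0, 1.0, 0.025, 0.001]
force: [-0.5, 0.0, 1.1]
gripper_width: -0.0004
gripper_force: 0.0
```

```bash
python3 st.py
python3 - <<'E'
from bench import arm
import cv2
im,d=arm.grab_frame("side");cv2.imwrite("pics/s2.png",cv2.resize(im[150:300,180:330],None,fx=4,fy=4,interpolation=cv2.INTER_CUBIC))
E
```

```text
2.1 [ 0.3765 -0.0477  0.128 ] yaw 0.0497 z [ 0.002 -0.    -1.   ] F [-0.52  0.05  1.08] -0.0003725257543443087
```

View pics/s2.png

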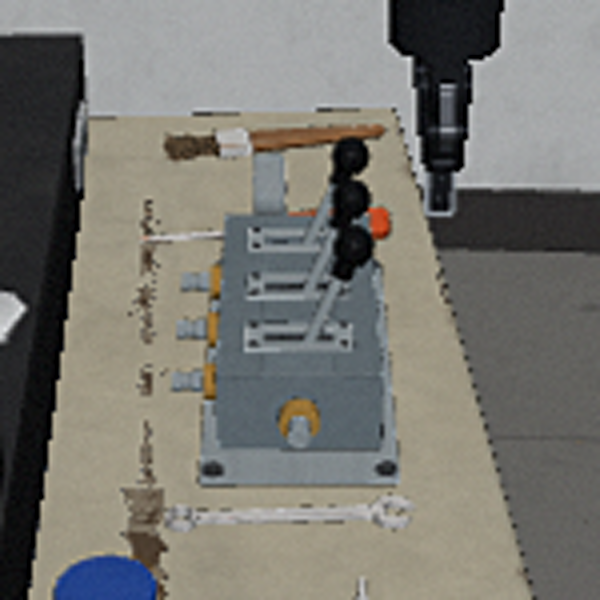

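The side view shows the shut fingers (about (440,190)) level with the middle ball (350,198), on the robot side and clear of it. Next is a short test push of about 14 mm past contact.

{"op": "move_arm", "data": {"increments": [{"tx": 10,"ty": 0,"tz": 0,"ax": 0,"ay": 0,"az": 0},{"tx": 20,"ty": 0,"tz": 0,"ax": 0,"ay": 0,"az": 0},{"tx": 28,"ty": 0,"tz": 0,"ax": 0,"ay": 0,"az": 0},{"tx": 34,"ty": 0,"tz": 0,"ax": 0,"ay": 0,"az": 0},{"tx": 39,"ty": 0,"tz": 0,"ax": 0,"ay": 0,"az": 0},{"tx": 43,"ty": 0,"tz": 0,"ax": 0,"ay": 0,"az": 0},{"tx": 47,"ty": 0,"tz": 0,"ax": 0,"ay": 0,"az": 0},{"tx": 50,"ty": 0,"tz": 0,"ax": 0,"ay": 0,"az": 0},{"tx": 52,"ty": 0,"tz": 0,"ax": 0,"ay": 0,"az": 0},{"tx": 52,"ty": 0,"tz": 0,"ax": 0,"ay": 0,"az": 0}]}}

```text
time: 3.15
tcp_pos: [0.4259, -0.0451, 0.1269]
eef_rot: [0.0, 1.0, 0.025, -0.002]
force: [-6.9, -1.1, 2.2]
gripper_width: 0.0003
gripper_force: 3.1
```

{"op": "move_arm", "data": {"increments": [{"tx": 1,"ty": 0,"tz": 0,"ax": 0,"ay": 0,"az": 0},{"tx": 2,"ty": 0,"tz": 0,"ax": 0,"ay": 0,"az": 0},{"tx": 3,"ty": 0,"tz": 0,"ax": 0,"ay": 0,"az": 0},{"tx": 3,"ty": 0,"tz": 0,"ax": 0,"ay": 0,"az": 0},{"tx": 3,"ty": 0,"tz": 0,"ax": 0,"ay": 0,"az": 0},{"tx": 3,"ty": 0,"tz": 0,"ax": 0,"ay": 0,"az": 0},{"tx": 3,"ty": 0,"tz": 0,"ax": 0,"ay": 0,"az": 0},{"tx": 3,"ty": 0,"tz": 0,"ax": 0,"ay": 0,"az": 0},{"tx": 3,"ty": 0,"tz": 0,"ax": 0,"ay": 0,"az": 0},{"tx": 3,"ty": 0,"tz": 0,"ax": 0,"ay": 0,"az": 0}]}}

```text
time: 4.15
tcp_pos: [0.4276, -0.045, 0.1268]
eef_rot: [0.0, 1.0, 0.025, -0.003]
force: [-7.9, -0.2, 5.2]
gripper_width: -0.0
gripper_force: 4.3
```

About 8 N and barely moving, so the middle lever is locked. I'll back off and try the left one.

{"op": "move_arm", "data": {"increments": [{"tx": -15,"ty": 0,"tz": 0,"ax": 0,"ay": 0,"az": 0},{"tx": -35,"ty": 0,"tz": 0,"ax": 0,"ay": 0,"az": 0},{"tx": -45,"ty": -10,"tz": 0,"ax": 0,"ay": 0,"az": 0},{"tx": -45,"ty": -30,"tz": 0,"ax": 0,"ay": 0,"az": 0},{"tx": -45,"ty": -50,"tz": 0,"ax": 0,"ay": 0,"az": 0},{"tx": -45,"ty": -65,"tz": 0,"ax": 0,"ay": 0,"az": 0},{"tx": -40,"ty": -70,"tz": 0,"ax": 0,"ay": 0,"az": 0},{"tx": -33,"ty": -70,"tz": 0,"ax": 0,"ay": 0,"az": 0},{"tx": -26,"ty": -70,"tz": 0,"ax": 0,"ay": 0,"az": 0},{"tx": -20,"ty": -70,"tz": 0,"ax": 0,"ay": 0,"az": 0}]}}

```text
time: 5.15
tcp_pos: [0.4086, 0.0213, 0.1274]
eef_rot: [-0.001, 1.0, 0.026, 0.0]
force: [-0.6, -1.1, -0.7]
gripper_width: 0.0002
gripper_force: 0.0
```

{"op": "move_arm", "data": {"increments": [{"tx": 3,"ty": 0,"tz": 0,"ax": 0,"ay": 0,"az": 0},{"tx": 6,"ty": 0,"tz": 0,"ax": 0,"ay": 0,"az": 0},{"tx": 9,"ty": 0,"tz": 0,"ax": 0,"ay": 0,"az": 0},{"tx": 12,"ty": 0,"tz": 0,"ax": 0,"ay": 0,"az": 0},{"tx": 15,"ty": 0,"tz": 0,"ax": 0,"ay": 0,"az": 0},{"tx": 17,"ty": 0,"tz": 0,"ax": 0,"ay": 0,"az": 0},{"tx": 19,"ty": 0,"tz": 0,"ax": 0,"ay": 0,"az": 0},{"tx": 20,"ty": 0,"tz": 0,"ax": 0,"ay": 0,"az": 0},{"tx": 20,"ty": 0,"tz": 0,"ax": 0,"ay": 0,"az": 0},{"tx": 20,"ty": 0,"tz": 0,"ax": 0,"ay": 0,"az": 0}]}}

```text
time: 6.15
tcp_pos: [0.4275, 0.0227, 0.1273]
eef_rot: [-0.001, 1.0, 0.026, 0.0]
force: [-1.3, 0.3, -0.2]
gripper_width: 0.0001
gripper_force: 0.3
```

The left lever moves with about 1 N, so it is free. Throwing it.

{"op": "move_arm", "data": {"increments": [{"tx": 6,"ty": 0,"tz": 0,"ax": 0,"ay": 0,"az": 0},{"tx": 13,"ty": 0,"tz": 0,"ax": 0,"ay": 0,"az": 0},{"tx": 20,"ty": 0,"tz": 0,"ax": 0,"ay": 0,"az": 0},{"tx": 27,"ty": 0,"tz": 0,"ax": 0,"ay": 0,"az": 0},{"tx": 34,"ty": 0,"tz": 0,"ax": 0,"ay": 0,"az": 0},{"tx": 41,"ty": 0,"tz": 0,"ax": 0,"ay": 0,"az": 0},{"tx": 47,"ty": 0,"tz": 0,"ax": 0,"ay": 0,"az": 0},{"tx": 52,"ty": 0,"tz": 0,"ax": 0,"ay": 0,"az": 0},{"tx": 55,"ty": 0,"tz": 0,"ax": 0,"ay": 0,"az": 0},{"tx": 55,"ty": 0,"tz": 0,"ax": 0,"ay": 0,"az": 0}]}}

```text
time: 7.15
tcp_pos: [0.4829, 0.0255, 0.1273]
eef_rot: [-0.001, 1.0, 0.026, 0.0]
force: [0.1, 0.1, -0.4]
gripper_width: 0.0
gripper_force: 0.1
```

{"op": "move_arm", "data": {"increments": [{"tx": 2,"ty": 0,"tz": 0,"ax": 0,"ay": 0,"az": 0},{"tx": 4,"ty": 0,"tz": 0,"ax": 0,"ay": 0,"az": 0},{"tx": 6,"ty": 0,"tz": 0,"ax": 0,"ay": 0,"az": 0},{"tx": 8,"ty": 0,"tz": 0,"ax": 0,"ay": 0,"az": 0},{"tx": 9,"ty": 0,"tz": 0,"ax": 0,"ay": 0,"az": 0},{"tx": 10,"ty": 0,"tz": 0,"ax": 0,"ay": 0,"az": 0},{"tx": 10,"ty": 0,"tz": 0,"ax": 0,"ay": 0,"az": 0},{"tx": 10,"ty": 0,"tz": 0,"ax": 0,"ay": 0,"az": 0},{"tx": 10,"ty": 0,"tz": 0,"ax": 0,"ay": 0,"az": 0},{"tx": 10,"ty": 0,"tz": 0,"ax": 0,"ay": 0,"az": 0}]}}

```text
time: 8.15
tcp_pos: [0.4892, 0.0259, 0.1263]
eef_rot: [-0.001, 1.0, 0.026, -0.003]
force: [-8.4, -0.3, -1.3]
gripper_width: -0.0001
gripper_force: 3.6
```

About 8 N at the expected travel, so it is against the stop. Back to the middle lever.

{"op": "move_arm", "data": {"increments": [{"tx": -10,"ty": 0,"tz": 0,"ax": 0,"ay": 0,"az": 0},{"tx": -30,"ty": 0,"tz": 0,"ax": 0,"ay": 0,"az": 0},{"tx": -55,"ty": 0,"tz": 0,"ax": 0,"ay": 0,"az": 0},{"tx": -80,"ty": 0,"tz": 0,"ax": 0,"ay": 0,"az": 0},{"tx": -100,"ty": 0,"tz": 0,"ax": 0,"ay": 0,"az": 0},{"tx": -105,"ty": 15,"tz": 0,"ax": 0,"ay": 0,"az": 0},{"tx": -105,"ty": 35,"tz": 0,"ax": 0,"ay": 0,"az": 0},{"tx": -105,"ty": 55,"tz": 0,"ax": 0,"ay": 0,"az": 0},{"tx": -100,"ty": 68,"tz": 0,"ax": 0,"ay": 0,"az": 0},{"tx": -92,"ty": 70,"tz": 0,"ax": 0,"ay": 0,"az": 0}]}}

```text
time: 9.15
tcp_pos: [0.4054, -0.0498, 0.1281]
eef_rot: [-0.001, 1.0, 0.025, 0.002]
force: [0.6, 0.5, -1.0]
gripper_width: 0.0001
gripper_force: 0.0
```

{"op": "move_arm", "data": {"increments": [{"tx": 5,"ty": 0,"tz": 0,"ax": 0,"ay": 0,"az": 0},{"tx": 10,"ty": 0,"tz": 0,"ax": 0,"ay": 0,"az": 0},{"tx": 14,"ty": 0,"tz": 0,"ax": 0,"ay": 0,"az": 0},{"tx": 18,"ty": 0,"tz": 0,"ax": 0,"ay": 0,"az": 0},{"tx": 21,"ty": 0,"tz": 0,"ax": 0,"ay": 0,"az": 0},{"tx": 23,"ty": 0,"tz": 0,"ax": 0,"ay": 0,"az": 0},{"tx": 25,"ty": 0,"tz": 0,"ax": 0,"ay": 0,"az": 0},{"tx": 27,"ty": 0,"tz": 0,"ax": 0,"ay": 0,"az": 0},{"tx": 28,"ty": 0,"tz": 0,"ax": 0,"ay": 0,"az": 0},{"tx": 28,"ty": 0,"tz": 0,"ax": 0,"ay": 0,"az": 0}]}}

```text
time: 10.15
tcp_pos: [0.4285, -0.0469, 0.1265]
eef_rot: [-0.001, 1.0, 0.026, -0.004]
force: [-9.3, -0.7, 6.1]
gripper_width: 0.0001
gripper_force: 4.8
```

The middle lever is still locked (9 N), so I'll go to the right one.

{"op": "move_arm", "data": {"increments": [{"tx": -15,"ty": 0,"tz": 0,"ax": 0,"ay": 0,"az": 0},{"tx": -35,"ty": 0,"tz": 0,"ax": 0,"ay": 0,"az": 0},{"tx": -45,"ty": 10,"tz": 0,"ax": 0,"ay": 0,"az": 0},{"tx": -45,"ty": 30,"tz": 0,"ax": 0,"ay": 0,"az": 0},{"tx": -45,"ty": 50,"tz": 0,"ax": 0,"ay": 0,"az": 0},{"tx": -45,"ty": 64,"tz": 0,"ax": 0,"ay": 0,"az": 0},{"tx": -40,"ty": 69,"tz": 0,"ax": 0,"ay": 0,"az": 0},{"tx": -33,"ty": 69,"tz": 0,"ax": 0,"ay": 0,"az": 0},{"tx": -26,"ty": 69,"tz": 0,"ax": 0,"ay": 0,"az": 0},{"tx": -20,"ty": 69,"tz": 0,"ax": 0,"ay": 0,"az": 0}]}}

```text
time: 11.15
tcp_pos: [0.4167, -0.1166, 0.127]
eef_rot: [-0.001, 1.0, 0.027, 0.0]
force: [-0.4, 0.2, 0.8]
gripper_width: 0.0001
gripper_force: 0.9
```

{"op": "move_arm", "data": {"increments": [{"tx": 3,"ty": 0,"tz": 0,"ax": 0,"ay": 0,"az": 0},{"tx": 6,"ty": 0,"tz": 0,"ax": 0,"ay": 0,"az": 0},{"tx": 9,"ty": 0,"tz": 0,"ax": 0,"ay": 0,"az": 0},{"tx": 12,"ty": 0,"tz": 0,"ax": 0,"ay": 0,"az": 0},{"tx": 15,"ty": 0,"tz": 0,"ax": 0,"ay": 0,"az": 0},{"tx": 17,"ty": 0,"tz": 0,"ax": 0,"ay": 0,"az": 0},{"tx": 19,"ty": 0,"tz": 0,"ax": 0,"ay": 0,"az": 0},{"tx": 20,"ty": 0,"tz": 0,"ax": 0,"ay": 0,"az": 0},{"tx": 20,"ty": 0,"tz": 0,"ax": 0,"ay": 0,"az": 0},{"tx": 20,"ty": 0,"tz": 0,"ax": 0,"ay": 0,"az": 0}]}}

```text
time: 12.15
tcp_pos: [0.4358, -0.1161, 0.127]
eef_rot: [-0.001, 1.0, 0.026, 0.0]
force: [-0.6, -0.8, 0.1]
gripper_width: -0.0001
gripper_force: 0.3
```

The right lever is free. Throwing it.

{"op": "move_arm", "data": {"increments": [{"tx": 6,"ty": 0,"tz": 0,"ax": 0,"ay": 0,"az": 0},{"tx": 13,"ty": 0,"tz": 0,"ax": 0,"ay": 0,"az": 0},{"tx": 20,"ty": 0,"tz": 0,"ax": 0,"ay": 0,"az": 0},{"tx": 27,"ty": 0,"tz": 0,"ax": 0,"ay": 0,"az": 0},{"tx": 34,"ty": 0,"tz": 0,"ax": 0,"ay": 0,"az": 0},{"tx": 41,"ty": 0,"tz": 0,"ax": 0,"ay": 0,"az": 0},{"tx": 47,"ty": 0,"tz": 0,"ax": 0,"ay": 0,"az": 0},{"tx": 52,"ty": 0,"tz": 0,"ax": 0,"ay": 0,"az": 0},{"tx": 54,"ty": 0,"tz": 0,"ax": 0,"ay": 0,"az": 0},{"tx": 54,"ty": 0,"tz": 0,"ax": 0,"ay": 0,"az": 0}]}}

```text
time: 13.15
tcp_pos: [0.4901, -0.1132, 0.127]
eef_rot: [-0.001, 1.0, 0.026, 0.0]
force: [-0.2, -0.4, 0.5]
gripper_width: 0.0002
gripper_force: 0.1
```

{"op": "move_arm", "data": {"increments": [{"tx": 2,"ty": 0,"tz": 0,"ax": 0,"ay": 0,"az": 0},{"tx": 4,"ty": 0,"tz": 0,"ax": 0,"ay": 0,"az": 0},{"tx": 6,"ty": 0,"tz": 0,"ax": 0,"ay": 0,"az": 0},{"tx": 8,"ty": 0,"tz": 0,"ax": 0,"ay": 0,"az": 0},{"tx": 9,"ty": 0,"tz": 0,"ax": 0,"ay": 0,"az": 0},{"tx": 10,"ty": 0,"tz": 0,"ax": 0,"ay": 0,"az": 0},{"tx": 10,"ty": 0,"tz": 0,"ax": 0,"ay": 0,"az": 0},{"tx": 10,"ty": 0,"tz": 0,"ax": 0,"ay": 0,"az": 0},{"tx": 10,"ty": 0,"tz": 0,"ax": 0,"ay": 0,"az": 0},{"tx": 10,"ty": 0,"tz": 0,"ax": 0,"ay": 0,"az": 0}]}}

```text
time: 14.15
tcp_pos: [0.4975, -0.1127, 0.1263]
eef_rot: [-0.001, 1.0, 0.026, -0.002]
force: [-5.4, -1.0, -0.6]
gripper_width: -0.0
gripper_force: 3.1
```

{"op": "move_arm", "data": {"increments": [{"tx": 1,"ty": 0,"tz": 0,"ax": 0,"ay": 0,"az": 0},{"tx": 2,"ty": 0,"tz": 0,"ax": 0,"ay": 0,"az": 0},{"tx": 3,"ty": 0,"tz": 0,"ax": 0,"ay": 0,"az": 0},{"tx": 4,"ty": 0,"tz": 0,"ax": 0,"ay": 0,"az": 0},{"tx": 4,"ty": 0,"tz": 0,"ax": 0,"ay": 0,"az": 0},{"tx": 4,"ty": 0,"tz": 0,"ax": 0,"ay": 0,"az": 0},{"tx": 4,"ty": 0,"tz": 0,"ax": 0,"ay": 0,"az": 0},{"tx": 4,"ty": 0,"tz": 0,"ax": 0,"ay": 0,"az": 0},{"tx": 4,"ty": 0,"tz": 0,"ax": 0,"ay": 0,"az": 0},{"tx": 4,"ty": 0,"tz": 0,"ax": 0,"ay": 0,"az": 0}]}}

```text
time: 15.15
tcp_pos: [0.4996, -0.1125, 0.1256]
eef_rot: [-0.001, 1.0, 0.026, -0.004]
force: [-9.9, -1.2, 0.2]
gripper_width: -0.0002
gripper_force: 4.8
```

{"op": "move_arm", "data": {"increments": [{"tx": -10,"ty": 0,"tz": 0,"ax": 0,"ay": 0,"az": 0},{"tx": -30,"ty": 0,"tz": 0,"ax": 0,"ay": 0,"az": 0},{"tx": -55,"ty": 0,"tz": 0,"ax": 0,"ay": 0,"az": 0},{"tx": -80,"ty": 0,"tz": 0,"ax": 0,"ay": 0,"az": 0},{"tx": -102,"ty": 0,"tz": 0,"ax": 0,"ay": 0,"az": 0},{"tx": -109,"ty": -15,"tz": 0,"ax": 0,"ay": 0,"az": 0},{"tx": -109,"ty": -35,"tz": 0,"ax": 0,"ay": 0,"az": 0},{"tx": -109,"ty": -55,"tz": 0,"ax": 0,"ay": 0,"az": 0},{"tx": -104,"ty": -68,"tz": 0,"ax": 0,"ay": 0,"az": 0},{"tx": -98,"ty": -70,"tz": 0,"ax": 0,"ay": 0,"az": 0}]}}

```text
time: 16.15
tcp_pos: [0.4035, -0.046, 0.1279]
eef_rot: [-0.001, 1.0, 0.028, 0.002]
force: [0.1, -0.8, -0.2]
gripper_width: 0.0001
gripper_force: 0.0
```

{"op": "move_arm", "data": {"increments": [{"tx": 5,"ty": 0,"tz": 0,"ax": 0,"ay": 0,"az": 0},{"tx": 10,"ty": 0,"tz": 0,"ax": 0,"ay": 0,"az": 0},{"tx": 14,"ty": 0,"tz": 0,"ax": 0,"ay": 0,"az": 0},{"tx": 18,"ty": 0,"tz": 0,"ax": 0,"ay": 0,"az": 0},{"tx": 21,"ty": 0,"tz": 0,"ax": 0,"ay": 0,"az": 0},{"tx": 23,"ty": 0,"tz": 0,"ax": 0,"ay": 0,"az": 0},{"tx": 25,"ty": 0,"tz": 0,"ax": 0,"ay": 0,"az": 0},{"tx": 27,"ty": 0,"tz": 0,"ax": 0,"ay": 0,"az": 0},{"tx": 28,"ty": 0,"tz": 0,"ax": 0,"ay": 0,"az": 0},{"tx": 28,"ty": 0,"tz": 0,"ax": 0,"ay": 0,"az": 0}]}}

```text
time: 17.15
tcp_pos: [0.4302, -0.0463, 0.1272]
eef_rot: [-0.001, 1.0, 0.026, 0.0]
force: [-0.1, 0.3, -0.2]
gripper_width: -0.0001
gripper_force: 0.4
```

The middle lever is now free.

{"op": "move_arm", "data": {"increments": [{"tx": 6,"ty": 0,"tz": 0,"ax": 0,"ay": 0,"az": 0},{"tx": 13,"ty": 0,"tz": 0,"ax": 0,"ay": 0,"az": 0},{"tx": 20,"ty": 0,"tz": 0,"ax": 0,"ay": 0,"az": 0},{"tx": 27,"ty": 0,"tz": 0,"ax": 0,"ay": 0,"az": 0},{"tx": 34,"ty": 0,"tz": 0,"ax": 0,"ay": 0,"az": 0},{"tx": 41,"ty": 0,"tz": 0,"ax": 0,"ay": 0,"az": 0},{"tx": 47,"ty": 0,"tz": 0,"ax": 0,"ay": 0,"az": 0},{"tx": 52,"ty": 0,"tz": 0,"ax": 0,"ay": 0,"az": 0},{"tx": 56,"ty": 0,"tz": 0,"ax": 0,"ay": 0,"az": 0},{"tx": 56,"ty": 0,"tz": 0,"ax": 0,"ay": 0,"az": 0}]}}

```text
time: 18.15
tcp_pos: [0.4867, -0.0434, 0.1272]
eef_rot: [-0.001, 1.0, 0.026, 0.0]
force: [-1.0, -0.3, 0.0]
gripper_width: 0.0004
gripper_force: 0.0
```

{"op": "move_arm", "data": {"increments": [{"tx": 2,"ty": 0,"tz": 0,"ax": 0,"ay": 0,"az": 0},{"tx": 4,"ty": 0,"tz": 0,"ax": 0,"ay": 0,"az": 0},{"tx": 6,"ty": 0,"tz": 0,"ax": 0,"ay": 0,"az": 0},{"tx": 8,"ty": 0,"tz": 0,"ax": 0,"ay": 0,"az": 0},{"tx": 10,"ty": 0,"tz": 0,"ax": 0,"ay": 0,"az": 0},{"tx": 11,"ty": 0,"tz": 0,"ax": 0,"ay": 0,"az": 0},{"tx": 12,"ty": 0,"tz": 0,"ax": 0,"ay": 0,"az": 0},{"tx": 12,"ty": 0,"tz": 0,"ax": 0,"ay": 0,"az": 0},{"tx": 12,"ty": 0,"tz": 0,"ax": 0,"ay": 0,"az": 0},{"tx": 12,"ty": 0,"tz": 0,"ax": 0,"ay": 0,"az": 0}]}}

```text
time: 19.15
tcp_pos: [0.4943, -0.0428, 0.1259]
eef_rot: [-0.001, 1.0, 0.026, -0.004]
force: [-7.7, -1.4, 0.2]
gripper_width: 0.0001
gripper_force: 4.2
```

All three are at their stops. Now I'll back off, rise and check.

{"op": "move_arm", "data": {"increments": [{"tx": -10,"ty": 0,"tz": 0,"ax": 0,"ay": 0,"az": 0},{"tx": -30,"ty": 0,"tz": 0,"ax": 0,"ay": 0,"az": 0},{"tx": -55,"ty": 0,"tz": 0,"ax": 0,"ay": 0,"az": 0},{"tx": -80,"ty": 0,"tz": 0,"ax": 0,"ay": 0,"az": 0},{"tx": -105,"ty": 0,"tz": -10,"ax": 0,"ay": 0,"az": 0},{"tx": -125,"ty": 0,"tz": -30,"ax": 0,"ay": 0,"az": 0},{"tx": -140,"ty": 0,"tz": -50,"ax": 0,"ay": 0,"az": 0},{"tx": -150,"ty": 0,"tz": -70,"ax": 0,"ay": 0,"az": 0},{"tx": -150,"ty": 0,"tz": -80,"ax": 0,"ay": 0,"az": 0},{"tx": -150,"ty": 0,"tz": -80,"ax": 0,"ay": 0,"az": 0}]}}

```text
time: 20.15
tcp_pos: [0.3504, -0.051, 0.2091]
eef_rot: [-0.001, 1.0, 0.026, 0.003]
force: [-0.1, 0.6, 0.3]
gripper_width: -0.0
gripper_force: 0.0
```

Run:
```python
from bench import arm
import cv2
im,d=arm.grab_frame("side");cv2.imwrite("pics/s3.png",cv2.resize(im[150:300,180:330],None,fx=4,fy=4,interpolation=cv2.INTER_CUBIC))
```

```text
(no output)
```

View pics/s3.png

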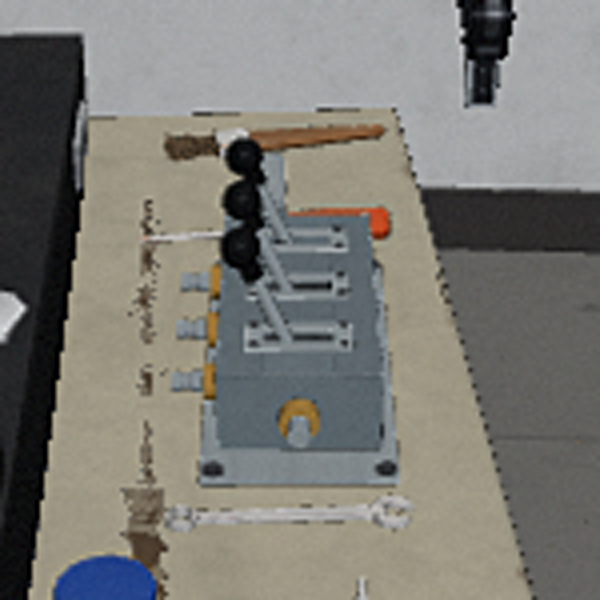

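All three levers lean fully away, with balls at (242,157), (240,200) and (240,247). The tools in view are undisturbed and the arm is clear.

```bash
python3 -c "
from bench import arm
print(arm.close_job())"
```

```text
the job is handed in; nothing more can be done
None
```

All three levers are thrown fully over against their stops, in the order left, right, middle. The highest force read after any move was about 11 N, the job took about 20 s of arm time, and it is handed in with the arm clear of everything.

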